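# Take the long bracket out of its mould

## Robot

A 6-joint arm with a two-finger parallel gripper is mounted at the origin on a cart in front of the work surface, level with it; the furniture and walls round the work are solid. World frame = base frame: x ahead of the robot, y to its left, z up, the work surface at z = 0. Lengths are in mm, angles in degrees, forces in N, time in s.
With the tool pointing down it reaches from about 350 to 850 mm from the base axis. Payload 8.1 kg.
Tool frame: the origin (TCP) lies at the very end of the fingers, on their centre line; the grasp point (between the pads) lies 19 mm behind it; z points along the fingers, y is the direction in which the jaws open and shut (so a half turn about z gives the same grasp; the last joint's range is limited). The gripper opens to 85 mm and grips with 20 to 120 N. Pads are 22 mm wide; open, the fingers measure 114 mm over their backs; the gripper's body (76 mm by 85 mm) begins 54 mm behind the grasp point. The pads swing forward as they close: fully open they stand 13 mm farther back than shut.
Start: joints at [-82.013, 7.471, 85.268, -0, 87.261, -4.893], TCP at [133.767, -584.903, 200.492] pointing down, gripper open.
Joint ranges: [-169.43, 169.43], [-51.17, 129.36], [1.28, 143.12], [-76.62, 256.62], [0, 156.53], [-152.29, 152.29]. Speed limits (degrees/s): [136.94, 136.94, 159.86, 180, 180, 180].

## Interface

Orientations are given as [roll, pitch, yaw] about the fixed x, y, z axes, in that order (R = Rz(yaw) Ry(pitch) Rx(roll)).
In Python, from bench import sensors, viewer, job gives the robot as it stands.
- The arm moves only by the shell command python3 -m pendant 'ROWS' [FORCE]. ROWS is JSON, one flat list of numbers, 5 for each row, row after row: the shift along the world's x, y, z in mm, then the turn about the world's z in rad, then the finger opening in mm, from 0 to 85.4. In form: [x, y, z, twist, hand, x, y, z, twist, hand, ...]. A call has 1 to 12 rows; each row shifts and turns the pose as measured when the row begins; what a row does not reach is not made up. A row lasts 1/12 s, in which the tool goes at most 41.7 mm and 7.16 degrees, less where a joint would pass 70% of its speed; a pose out of reach is approached as far as the arm can. A call with a gripper value outside its range is refused whole. The fingers move at their own pace and stop on an object; FORCE is the grip in N (left out, the last holds). Time passes only in rows, so rows that do not move let the fingers close. It gives the time, the measured TCP pose, the force and the opening at its end, in the units of the state.
- sensors.sense(): the state, without advancing time (a new reading comes with each control period).
- viewer.snapshot(name): name is "side" or "top" or "wrist"; returns a dict with "frame" (400x640x3 uint8, blue, green, red), "z_map" (400x640 float32, mm along the optical axis (not along the pixel's ray), 0 where there is no reading), "fx", "fy", "cx", "cy" (pixels), "k1" (the pictures are not rectified: a ray, as slopes to the right and down, at radius r is drawn at 1 + k1 r^2 times it, then the intrinsics apply), "view" (4x4, takes a point from world to camera coordinates). Camera axes: x right, y down, z forward; pixel columns grow to the right and rows downward; lengths in mm; the calibration is good to about 2 mm. A picture is of the moment at which its call begins.
- job.hand_in(): hands the job in, once; it reports no verdict.
The state is a dict: "time": time; "joint_pos": joint angles; "qd": joint speeds; "joint_efforts": joint torques, N m; "tool_pos": TCP position; "tcp_rot": TCP orientation; "ft_force": force on the tool from outside, world axes, zero at the start; "wrist_torque": the same for the moment, N m; "finger_gap": finger opening in mm.
Only numpy, scipy, OpenCV 4.12 (cv2) and the standard library are available. Lean on these libraries where they do the work, as an engineer would, in place of code of your own. Each camera call takes 0.05 s, during which the arm holds its last target.

## Task

Empty the longer of the two moulds: take the wooden block off it and lay it flat on the bare bench, twist the stiff wing knob anticlockwise until the hold-down bar has swung clear of the casting, then lift the long bracket out and set it down, without dropping it, squarely across the two rails of the cooling rack, one round end on each rail, beside the earlier bracket and not touching it. Leave the short mould shut, with its bracket in it, and do not disturb the bracket on the rack or the other things on the bench.

Things in the scene. Friction and masses are not known exactly. Their poses are not given: they have to be found in the camera images.
- bracket_long: The long cast tie bracket, bare metal, 120 x 40 x 24 mm, 0.2 kg: two round bosses 40 mm across, centred at x = -40 and +40 mm, joined by a web 24 mm wide (straight for 24 mm either side of the middle). Origin at the middle of the underside, x along it. Starts in the long mould, top 40 mm above the bench, 2 mm proud of the mould.
- mould_long: Plywood mould fixed to the bench, 166 x 104 x 38 mm. Origin under the middle of the casting; x along it towards the clamp (block from x = -74 to +92 mm; clamp axis at x = 76, y = 0). Open cavity, floor 16 mm above the bench, 1.5 mm play round the casting. A finger channel 52 mm wide (x = -26 to +26) crosses it in y beside and below the casting's web, floor 6 mm above the bench.
- clamp_long (a joint): Turn of the long mould's hold-down bar, rad. 0: bar over the casting's boss, along the mould; grows anticlockwise from above, stop at 1.7. The sprung steel bar (18 mm wide, 50 mm from the axis, 40 to 52 mm above the bench) presses on the casting with 10 N: the first turn is stiff (0.3 to 0.5 N m), past 0.95 it is off the casting and easy (0.03 N m). Stays where left.
- knob_long (a point): Middle of the black wing knob of the long mould's clamp, on the turning axis, 74 mm above the bench. The wing is 52 mm long, 14 mm wide, 30 mm high (top 89 mm above the bench); its length is this point's x axis, which turns with the clamp (the steel bar points to -x below it, its top at 52 mm).
- block: Planed wooden offcut 32 (x) x 80 (y) x 30 (z) mm, 0.05 kg, laid as a weight across the long casting, over the boss farther from the clamp. Origin at the middle of its underside, which starts 40 mm above the bench.
- rack: Cooling rack fixed to the bench: two wooden rails along its y axis, each 200 mm long, 20 mm wide, tops 32 mm above the bench, centred at x = -40 and +40 mm (open between, but for 10 mm high cross bars at y = -85 and +85). Origin on the bench under its middle. A bracket laid across it has one boss on each rail.
- bracket_old: An earlier bracket, the same as the long one (120 x 40 x 24 mm, same axes), already lying across the rack towards its +y end, 45 to 70 mm from the rack's middle. Loose; not to be disturbed.
- mould_short: Plywood mould fixed to the bench, 140 x 104 x 38 mm. Origin under the middle of the casting; x along it towards the clamp (block from x = -61 to +79 mm; clamp axis at x = 63, y = 0). Open cavity, floor 16 mm above the bench, 1.5 mm play round the casting. A finger channel 52 mm wide (x = -26 to +26) crosses it in y beside and below the casting's web, floor 6 mm above the bench.
- bracket_short: The short cast bracket, 94 x 40 x 24 mm, bosses at x = -27 and +27 mm, in the short mould. Still setting and bonded in: it stays.
- clamp_short (a joint): Turn of the short mould's hold-down bar, rad. 0: bar over the casting's boss, along the mould; grows anticlockwise from above, stop at 1.7. The sprung steel bar (18 mm wide, 50 mm from the axis, 40 to 52 mm above the bench) presses on the casting with 10 N: the first turn is stiff (0.3 to 0.5 N m), past 0.95 it is off the casting and easy (0.03 N m). Stays where left.
- knob_short (a point): Middle of the black wing knob of the short mould's clamp, on the turning axis, 74 mm above the bench. The wing is 52 mm long, 14 mm wide, 30 mm high (top 89 mm above the bench); its length is this point's x axis, which turns with the clamp (the steel bar points to -x below it, its top at 52 mm).
- jar_tall: Glass jar of screws, 57 mm across, 98 mm high; origin at the middle of its underside.
- jar_short: Glass jar of nails, 57 mm across, 84 mm high; origin at the middle of its underside.
- oil_can: Small oil can with a bent spout, 62 x 116 x 158 mm; origin under its middle.
- tin_can: Tin with pencils and a brush, 67 mm across, 164 mm high; origin under its middle.
- tape_roll: Roll of paper tape lying flat, 94 mm across, 30 mm high; origin under its middle.
- pliers: Pliers lying flat, 48 x 157 x 12 mm; origin under their middle, y along them.
- mallet: Wooden mallet, 115 x 268 x 75 mm; origin under its middle, y along the handle.
- finial: Turned wooden finial standing on its foot, 42 mm across, 96 mm high; origin under its middle.
- tape_measure: Tape measure standing on edge, 34 x 77 x 56 mm; origin under its middle, y along it.
- bench_grinder: Bench grinder, a fixed obstacle, 174 x 292 x 202 mm high; origin under its middle, turned little from the room's axes. Fixed too: other tools at the far ends of the bench, and a tall drill press at the left end, whose head overhangs y > 0.40 m.
Not all that is in view belongs to the job. Leave any blue look-alike of the mould_long alone.

How it is judged (in metres and radians):
On the way, in this order (a step that is already met when the one before it is completed fails the run):
1. the block lies on the bench and the long mould's bar is swung clear of the casting, which is still in the mould (height (world z) of block below 0.006 m and angle between block's own z axis and vertical below 0.1 rad and value of joint clamp_long above 0.95 rad and z of bracket_long in the frame of mould_long below 0.03 m), for 0.2 s.
2. the long bracket is lifted clear of its mould (z of bracket_long in the frame of mould_long above 0.05 m), for 0.1 s.
At the end, for the whole second after the job is handed in: Long bracket at rest, flat on both rails (centred to 14 mm, square to 0.2 rad, within 90 mm of mid-rack), not touching the earlier one (moved under 10 mm). Block flat on the bench, clear of mould and rack. Long clamp past 0.95 rad, short clamp under 0.35 (z of bracket_long in the frame of rack between 0.028 and 0.036 m and x of bracket_long in the frame of rack between -0.014 and 0.014 m and y of bracket_long in the frame of rack between -0.09 and 0.09 m and angle between the x axis of bracket_long and the x axis of rack, either way round below 0.2 rad and angle between bracket_long's own z axis and vertical below 0.06 rad and contact force between bracket_long and bracket_old below 0.01 N and linear speed of each of bracket_long, block below 0.01 m/s and distance of bracket_old from where it was at the start of the episode below 0.01 m and height (world z) of block below 0.006 m and angle between block's own z axis and vertical below 0.1 rad and contact force between block and mould_long below 0.01 N and contact force between block and rack below 0.01 N and value of joint clamp_long above 0.95 rad and value of joint clamp_short below 0.35 rad).
It fails at once if a jar, the pliers, the finial or the tape measure is moved by more than 20 mm (distance of any of jar_tall, jar_short, pliers, finial, tape_measure from where it was at the start of the episode above 0.02 m).
It fails at once if the short mould's clamp is turned open (value of joint clamp_short above 0.35 rad).
It fails at once if the earlier bracket on the rack is moved by more than 10 mm (distance of bracket_old from where it was at the start of the episode above 0.01 m).
It fails at once if the long bracket is let go in the air, more than 25 mm above where it should lie on the rack (height (world z) of bracket_long above 0.057 m and contact force between the fingers and bracket_long below 0.05 N).
It also fails if it takes over 66 s, if anything falls off the work surface, if the arm or the gripper's body presses on something with over 40 N, if the wrist force passes 120 N, or if a joint passes its speed limit or range.

## Working session

There is one attempt and no reset: what is moved stays moved. The work goes in short steps, Python scripts to look and compute and a shell command to move; the robot and the scene stay as the last step left them, time stands still between calls to the robot, and variables do not carry over. Pictures are saved under pics/ and viewed, and the job is handed in when it is done.

```bash
ls; mkdir -p pics; cat > h.py <<'E'
import numpy as np, cv2
from bench import sensors, viewer, job
def snap(n,save=None):
    s=viewer.snapshot(n)
    if save: cv2.imwrite('pics/'+save,s['frame'])
    return s
def rays(s,uv):
    uv=np.atleast_2d(np.float64(uv))
    d=np.stack([(uv[:,0]-s['cx'])/s['fx'],(uv[:,1]-s['cy'])/s['fy']],1)
    u=d.copy()
    for _ in range(20):
        u=d/(1+s['k1']*(u**2).sum(1,keepdims=True))
    r=np.c_[u,np.ones(len(u))]
    V=np.array(s['view']);R=V[:3,:3];t=V[:3,3]
    return -R.T@t, r@R, r
def plane(s,uv,z):
    o,d,_=rays(s,uv)
    k=(z-o[2])/d[:,2]
    return o+d*k[:,None]
def depthpts(s):
    h,w=s['z_map'].shape
    v,u=np.mgrid[:h,:w]
    o,d,_=rays(s,np.c_[u.ravel(),v.ravel()])
    P=o+d*s['z_map'].reshape(-1,1)
    P[s['z_map'].ravel()==0]=np.nan
    return P.reshape(h,w,3)
def proj(s,P):
    V=np.array(s['view']);c=np.atleast_2d(P)@V[:3,:3].T+V[:3,3]
    u=c[:,:2]/c[:,2:];u=u*(1+s['k1']*(u**2).sum(1,keepdims=True))
    return u*[s['fx'],s['fy']]+[s['cx'],s['cy']]
E
python3 - <<'E'
from h import *
for n in ['top','side','wrist']:
    s=snap(n,n+'0.png'); print(n,s['fx'],s['cx'],s['cy'],s['k1'],np.round(s['view'],3).tolist())
print(sensors.sense())
E
```

```text
pics
top 446.11767656865766 323.3752885892015 200.3806640580476 -0.10207563466128046 [[-0.005, -1.0, -0.011, 30.802], [-0.998, 0.006, -0.068, 564.405], [0.069, 0.011, -0.998, 1615.46], [0.0, 0.0, 0.0, 1.0]]
side 431.32002846114295 319.9541246688903 203.91893817320056 0.02394890528847081 [[0.991, -0.136, -0.014, -546.552], [-0.093, -0.595, -0.798, 139.847], [0.101, 0.792, -0.602, 1702.347], [0.0, 0.0, 0.0, 1.0]]
wrist 313.63930309793244 317.7147041676778 199.6856537515698 -0.01474126394483891 [[0.223, -0.975, -0.002, -599.852], [-0.932, -0.214, 0.294, -38.077], [-0.287, -0.064, -0.956, 380.098], [0.0, 0.0, 0.0, 1.0]]
{'time': 0.15, 'joint_pos': array([-8.20130382e+01,  7.50743854e+00,  8.53151963e+01, -1.09575623e-03,
        8.72629206e+01, -4.89242141e+00]), 'qd': array([ 0.01504437, -0.19123436, -0.12095899, -0.01156205, -0.03621041,
        0.06048516]), 'joint_efforts': array([ 6.94555165e-04, -5.70064437e+01, -5.01161063e+01, -8.26657833e-05,
        9.61345970e-03,  1.52177313e-05]), 'tool_pos': array([ 133.69340482, -584.42181035,  199.65939611]), 'tcp_rot': array([-1.79914663e+02, -6.20616121e-03,  1.28794318e+01]), 'ft_force': array([0.71176609, 0.10606284, 0.47196165]), 'wrist_torque': array([-0.00882212, -0.01414253,  0.00548725]), 'finger_gap': 85.36698830685532}
```

View pics/top0.png

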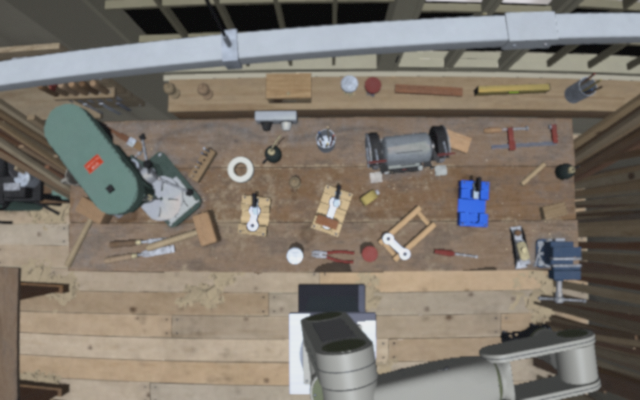

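View pics/side0.png

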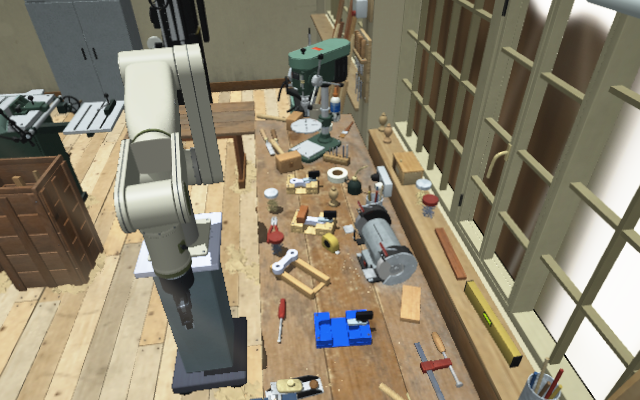

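Candidates for the long mould in the top view are the plywood mould at (332,210) with a brown block on it, the plywood mould at (255,215) with no block, and a blue look-alike at (473,203). I choose (332,210), and I'll check it in a close crop.

```bash
python3 - <<'E'
from h import *
s=snap('top')
c=s['frame'][165:275,225:445]
cv2.imwrite('pics/crop1.png',cv2.resize(c,(800,400),interpolation=cv2.INTER_CUBIC))
P=depthpts(s)
for uv in [(332,210),(255,215),(338,190),(326,221),(337,187),(370,253),(405,235),(397,253),(295,255),(295,180),(371,197),(408,150)]:
    print(uv,np.round(P[uv[1],uv[0]],1))
s=snap('side');c=s['frame'][170:300,250:420]
cv2.imwrite('pics/crop1s.png',cv2.resize(c,(780,596),interpolation=cv2.INTER_CUBIC))
E
```

```text
(332, 210) [528.3  -3.6  37. ]
(255, 215) [511.7 276.3  36.2]
(338, 190) [596.1 -24.7  88.1]
(326, 221) [487.9  18.2  69.3]
(337, 187) [606.9 -21.3  87. ]
(370, 253) [ 374.6 -135.3   81.7]
(405, 235) [ 435.8 -273.8   -3.5]
(397, 253) [ 370.4 -240.8   12.2]
(295, 255) [370.1 125.9 101.7]
(295, 180) [632.2 126.4  90.4]
(371, 197) [ 572.8 -143.1   60.6]
(408, 150) [ 723.3 -260.4  164.9]
```

View pics/crop1.png

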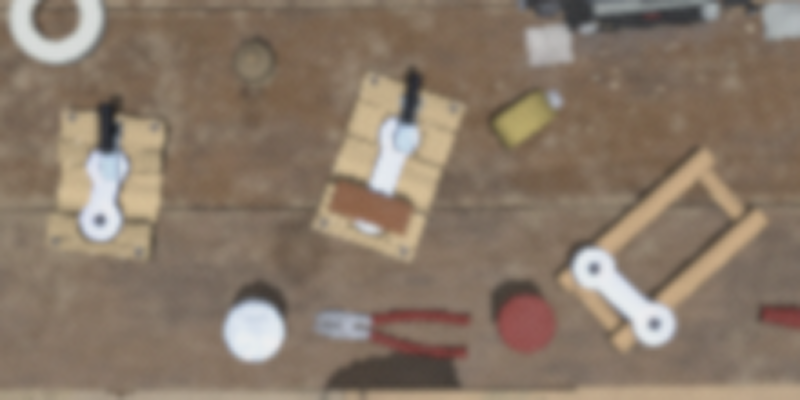

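View pics/crop1s.png

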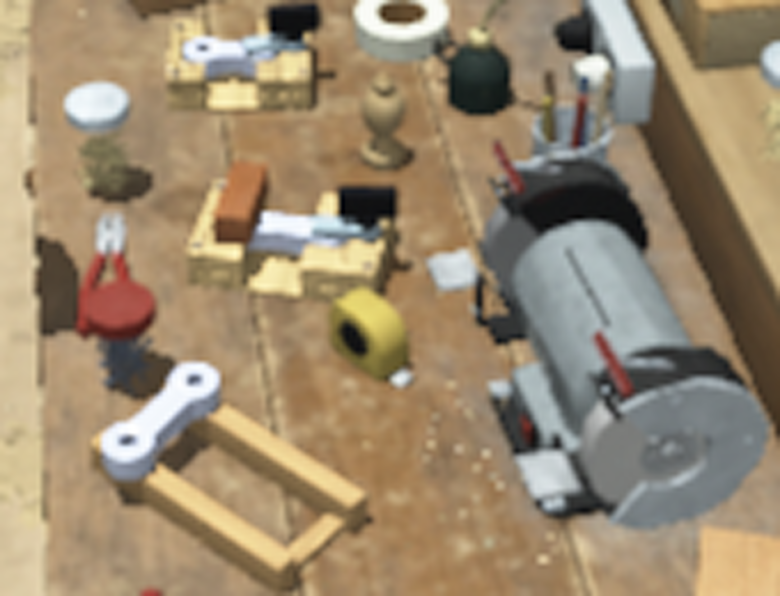

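The crops confirm the choice. The mould at top (332,210) is the longer one and carries the brown block, with its knob at about (338,188). The short mould (255,215) has no block. The rack with the old bracket is around (410,240). I'll move the wrist camera over the long mould.

```bash
python3 -m pendant '[0,0,30,0,85, 10,14,30,0,85, 24,32,10,0,85, 24,32,0,0,85, 24,32,0,0,85, 24,32,0,0,85, 24,32,0,0,85, 24,32,0,0,85, 24,32,0,0,85, 24,32,0,0,85, 24,32,0,0,85, 24,32,0,0,85]'
python3 -m pendant '[24,32,0,0,85, 24,32,0,0,85, 24,32,0,0,85, 24,32,0,0,85, 24,32,0,0,85, 24,32,0,0,85, 24,32,0,0,85, 24,32,0,0,85, 0,0,0,0,85]'
```

```text
time: 1.25
tool_pos: [384.7, -238.8, 269.9]
tcp_rot: [-179.9, -0.1, 12.1]
ft_force: [0.4, -0.2, -0.0]
finger_gap: 85.0
time: 2.0
tool_pos: [583.3, 36.6, 269.2]
tcp_rot: [-179.9, -0.3, 12.4]
ft_force: [0.5, -0.1, -0.3]
finger_gap: 84.7
```

```bash
python3 - <<'E'
from h import *
s=snap('wrist','w1.png')
s=snap('top','t1.png')
E
```

```text
(no output)
```

View pics/w1.png

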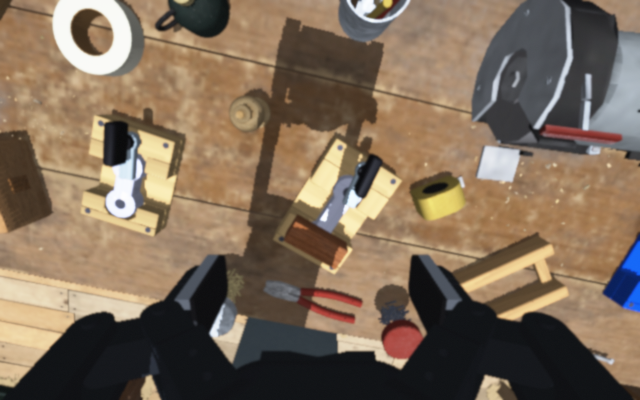

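The wrist view shows the long mould at about (340,205), the block at (315,242), its knob at (368,176), the short mould at (130,175), the tape measure at (440,198) and the pliers at (315,298). I'll measure them from the depth map and colour masks.

```bash
cat > m.py <<'E'
from h import *
def comp(mask,P,s,near,name):
    n,l,st,c=cv2.connectedComponentsWithStats(mask.astype(np.uint8))
    best=None
    for i in range(1,n):
        if st[i,4]<40: continue
        m=l==i; p=np.nanmedian(P[m],0)
        d=np.hypot(*(p[:2]-near))
        if best is None or d<best[0]: best=(d,m)
    m=best[1]
    return m
def rect(P,m,name):
    q=P[m][:,:2].astype(np.float32)
    r=cv2.minAreaRect(q)
    b=cv2.boxPoints(r); e=[b[1]-b[0],b[2]-b[1]]
    L=max(e,key=np.linalg.norm); a=np.degrees(np.arctan2(L[1],L[0]))
    print(name,'c',np.round(r[0],1),'size',np.round(sorted(r[1]),1),'long axis deg',round(a,1),'n',m.sum(),'z',np.round(np.nanmedian(P[m][:,2]),1))
    return r
E
python3 - <<'E'
from m import *
for cam in ['wrist','top']:
    s=snap(cam); P=depthpts(s); f=s['frame'].astype(int)
    X,Y,Z=P[...,0],P[...,1],P[...,2]
    N=(np.hypot(X-530,Y)<130)
    rect(P,comp(N&(Z>62)&(Z<78)&(f.max(2)>60),P,s,[488,18],'b'),cam+' block')
    rect(P,comp(N&(Z>80)&(Z<97),P,s,[600,-23],'k'),cam+' knob')
    rect(P,N&(Z>25)&(Z<110),cam+' mould all')
    m=N&(Z>33)&(Z<45);rect(P,m,cam+' mould top')
    # bench level check
    b=(np.hypot(X-530,Y-130)<40);print('bench',np.nanmedian(Z[b]))
E
```

```text
wrist block c [484.5  17.5] size [32.8 79.9] long axis deg 71.0 n 1504 z 70.6
wrist knob c [590.1 -22.9] size [14.4 51.6] long axis deg -10.8 n 551 z 88.6
wrist mould all c [521.3 -30.8] size [165.3 175.9] long axis deg -19.6 n 7587 z 40.4
wrist mould top c [521.6 -27.3] size [158.3 174. ] long axis deg -19.7 n 4205 z 38.8
bench 0.5837877716605817
top block c [484.8  15.8] size [31.5 78.7] long axis deg 71.3 n 203 z 69.4Traceback (most recent call last):
  File "<stdin>", line 7, in <module>
  File "m.py", line 10, in comp
    m=best[1]
      ~~~~^^^
TypeError: 'NoneType' object is not subscriptable
```

```bash
python3 - <<'E'
from h import *
s=snap('wrist');c=s['frame'][130:280,265:415]
cv2.imwrite('pics/w1c.png',cv2.resize(c,(600,600),interpolation=cv2.INTER_CUBIC))
E
```

```text
(no output)
```

View pics/w1c.png

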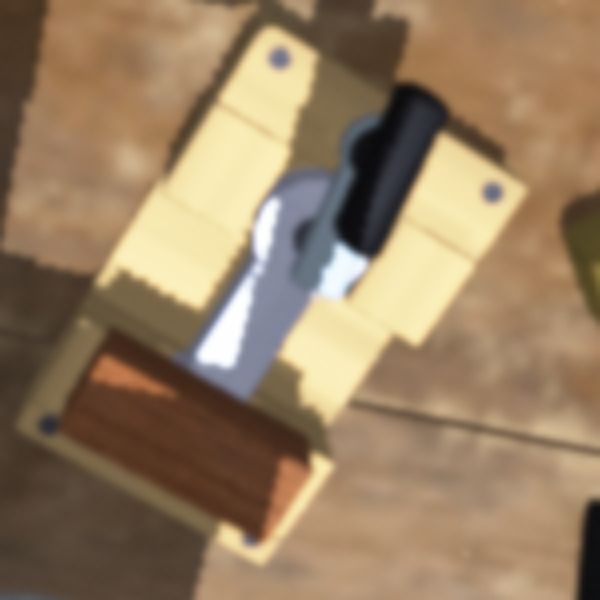

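```bash
python3 - <<'E'
from h import *
s=snap('wrist')
c=np.array([(268,25),(525,185),(262,562),(20,425)])/4+[265,130]
q=plane(s,c,38)[:,:2];print(np.round(q,1))
for i in range(4): 
    d=q[(i+1)%4]-q[i];print(np.linalg.norm(d),np.degrees(np.arctan2(d[1],d[0])))
ctr=q.mean(0);print(ctr)
for a in [-20]:
    u=np.array([np.cos(np.radians(a)),np.sin(np.radians(a))]);
    print('origin',ctr-9*u,'knob',ctr+67*u, 'boss',ctr-49*u)
print(sensors.sense()['tool_pos'],sensors.sense()['tcp_rot'])
E
```

```text
[[620.5  18.3]
 [587.3 -76.8]
 [432.2 -22.3]
 [467.1  72.9]]
100.76058812615204 -109.20044490551287
164.46188888746968 160.65402004311855
101.43502525833524 69.83874092830298
162.76400586497795 -19.579893924512614
[526.76243522  -1.98851039]
origin [518.30520164   1.0896709 ] knob [589.72184081 -24.90385999] boss [480.7174968   14.77047664]
[580.91425462  29.42752142 271.4181422 ] [179.9249396   -0.34363917  12.04353271]
```

Long mould: its axis is at about -19.5°, the origin at about (518.5, 1) and the knob at about (590,-23). The clamp starts at roughly 0.15 rad. The block is centred at (484.5, 17) with its long axis at 71°. I'll go above the block.

```bash
python3 -m pendant '[-10,-1,-10,0.12,60, -10,-1,-15,0.12,60, -10,-1,-15,0.12,60, -10,-2,-15,0.12,60, -10,-2,-15,0.12,60, -10,-1,-15,0.12,60, -10,-1,-15,0.12,60, -10,-1,-15,0.12,60, -10,-1,-10,0.08,60, -6,-1,0,0,60, 0,0,0,0,60]'
python3 - <<'E'
from h import *
q=sensors.sense();print(q['tool_pos'],q['tcp_rot'],q['joint_pos'])
E
```

```text
time: 3.22
tool_pos: [477.6, 1.9, 148.5]
tcp_rot: [179.4, -1.0, 73.0]
ft_force: [-0.1, 0.8, -0.0]
finger_gap: 60.0
[477.58410348   1.90565277 148.50972715] [179.38671615  -0.98426828  73.02659256] [ -6.6411251  -11.10867081 108.92146936   0.86798356  81.40821758
  10.21371114]
```

```bash
python3 -m pendant '[4,8,0,-0.03,60, 3,7,0,0,60, 0,0,0,0,60, 0,0,0,0,60]'
python3 - <<'E'
from m import *
s=snap('wrist','w2.png'); P=depthpts(s); f=s['frame'].astype(int)
X,Y,Z=P[...,0],P[...,1],P[...,2]
N=(np.hypot(X-486,Y-17)<60)
rect(P,comp(N&(Z>62)&(Z<78),P,s,[488,18],'b'),' block')
print(sensors.sense()['tool_pos'],sensors.sense()['tcp_rot'])
E
```

```text
time: 3.55
tool_pos: [486.9, 14.9, 152.8]
tcp_rot: [179.0, -1.1, 70.5]
ft_force: [0.7, 0.4, 0.1]
finger_gap: 60.0
 block c [484.   17.6] size [32.  80.1] long axis deg 70.2 n 3415 z 70.5
[487.0215256   14.958228   152.96201127] [178.98477202  -1.0737235   70.53355644]
```

View pics/w2.png

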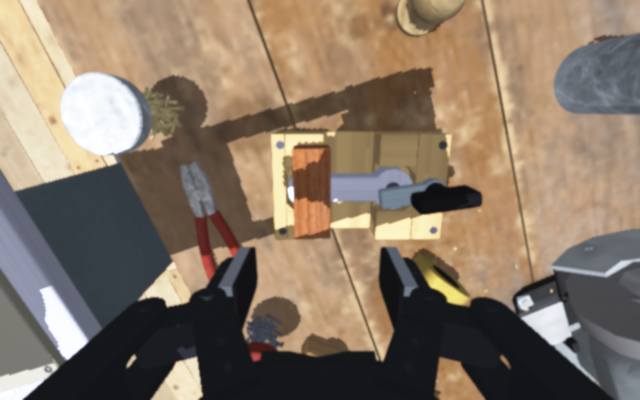

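The block is centred at image (311,192), which is world (484, 17.5), and its sides line up with the jaws. Descending.

```bash
python3 -m pendant '[-1,1,-20,0,60, -1,1,-22,0,60, -1,0,-22,0,60, 0,0,-20,0,60, 0,0,-14,0,60, 0,0,-4,0,60, 0,0,0,0,60]'
python3 - <<'E'
from h import *
q=sensors.sense();print(q['tool_pos'],q['tcp_rot'],q['ft_force'])
E
```

```text
time: 4.18
tool_pos: [488.0, 15.8, 52.1]
tcp_rot: [178.5, -1.2, 70.5]
ft_force: [-0.5, -0.1, -0.0]
finger_gap: 59.6
[488.0072295   15.77384039  52.07410657] [178.45923335  -1.16554385  70.53203003] [-0.53165752 -0.07131016 -0.00365851]
```

```bash
python3 -m pendant '[-3,1,-5,0,60, -1,0,-1,0,60, 0,0,0,0,45, 0,0,0,0,28, 0,0,0,0,28, 0,0,0,0,25, 0,0,0,0,25]' 40
python3 - <<'E'
from h import *
q=sensors.sense();print(q['tool_pos'],q['tcp_rot'],q['ft_force'],q['finger_gap'])
E
```

```text
time: 4.77
tool_pos: [487.4, 16.4, 50.8]
tcp_rot: [178.1, -1.3, 70.5]
ft_force: [0.6, -0.0, 0.5]
finger_gap: 24.8
[487.36025283  16.43309591  50.78027152] [178.05605508  -1.26553008  70.54005758] [ 0.64913471 -0.03229809  0.45802741] 24.814595570770617
```

The gap is 24.8 mm, less than the block's 32 mm, so I'll look.

```bash
python3 - <<'E'
from m import *
s=snap('wrist','w3.png'); P=depthpts(s)
print(sensors.sense()['finger_gap'],sensors.sense()['tool_pos'])
E
```

```text
25.11940822129281 [487.42847504  16.42973101  50.81568364]
```

View pics/w3.png

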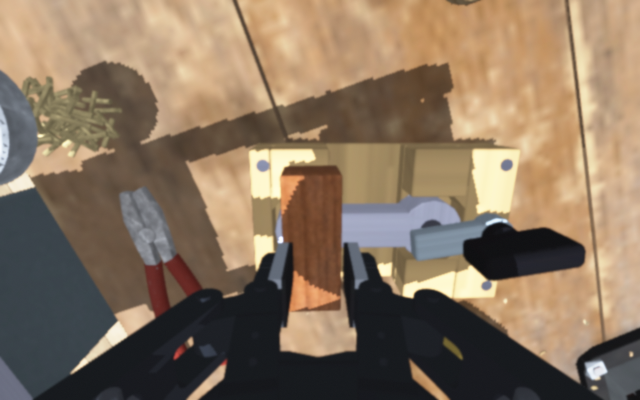

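```bash
python3 -m pendant '[-2,1,-4,0,15, 0,0,-2,0,10, 0,0,0,0,10, 0,0,0,0,10]' 40
python3 - <<'E'
from m import *
q=sensors.sense();print(q['tool_pos'],q['tcp_rot'],q['ft_force'],q['finger_gap'])
s=snap('wrist','w4.png')
E
```

```text
time: 5.15
tool_pos: [485.4, 17.5, 44.4]
tcp_rot: [178.0, -1.3, 70.5]
ft_force: [-0.6, 0.1, 0.2]
finger_gap: 10.1
[485.38338491  17.53043576  44.40050067] [178.02543546  -1.27339783  70.54187578] [-0.61795873  0.06566569  0.17113011] 10.08642884968849
```

View pics/w4.png

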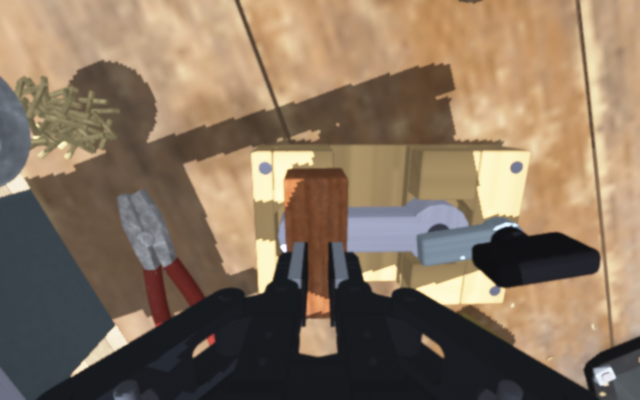

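```bash
python3 - <<'E'
from m import *
s=snap('wrist'); P=depthpts(s)
for uv in [(300,250),(300,262),(338,250),(338,265),(320,200),(320,230),(320,245),(320,280),(320,300),(320,310)]:print(uv,np.round(P[uv[1],uv[0]],1))
V=s['view'];print('cam',-V[:3,:3].T@V[:3,3])
q=sensors.sense();print(q['tool_pos']); print('tcp px',proj(s,q['tool_pos']))
s=snap('side','s4.png');c=s['frame'][160:260,270:380];cv2.imwrite('pics/s4c.png',cv2.resize(c,(770,700),interpolation=cv2.INTER_CUBIC))
E
```

```text
(300, 250) [480.3  29.8  88.9]
(300, 262) [480.4  29.3  99.9]
(338, 250) [496.6  23.8  89.1]
(338, 265) [495.2  23.6 102.3]
(320, 200) [495.7  43.7  70.4]
(320, 230) [490.5  29.   71.3]
(320, 245) [487.7  21.3  71.3]
(320, 280) [481.    2.1  71.2]
(320, 300) [477.   -9.2  71.4]
(320, 310) [474.6 -16.2  69.8]
cam [504.04467412  85.82547837 219.88705989]
[485.45085043  17.5033556   44.5073653 ]
tcp px [[316.64500816 233.28899657]]
```

View pics/s4c.png

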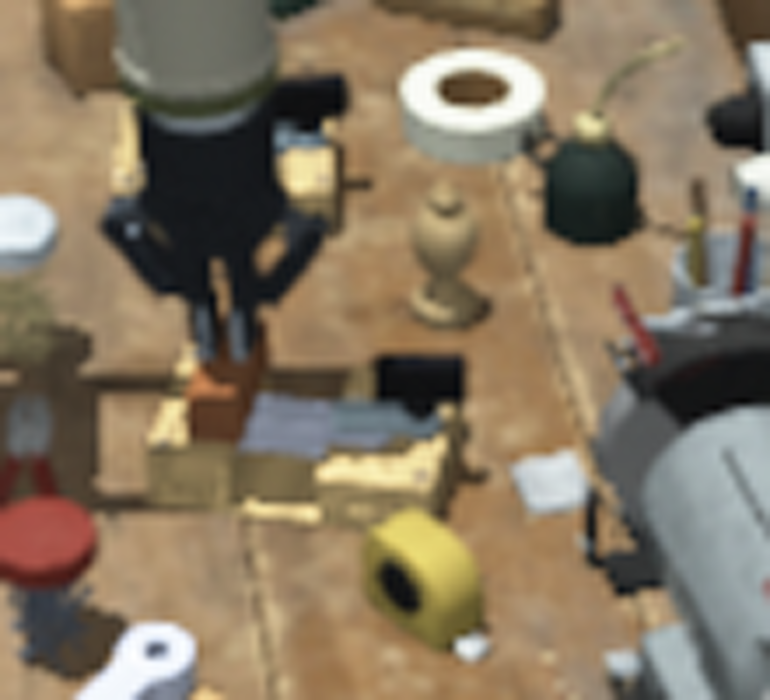

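```bash
python3 - <<'E'
from m import *
s=snap('wrist'); P=depthpts(s)
for u in (296,300,304,334,338,342):
  print(u,[(v,np.round(P[v,u],0).tolist()) for v in range(234,275,4)])
c=s['frame'][220:300,270:370];cv2.imwrite('pics/w5c.png',cv2.resize(c,(750,600),interpolation=cv2.INTER_CUBIC))
E
```

```text
296 [(234, [478.0, 31.0, 71.0]), (238, [478.0, 29.0, 70.0]), (242, [479.0, 30.0, 80.0]), (246, [479.0, 30.0, 84.0]), (250, [479.0, 30.0, 89.0]), (254, [479.0, 30.0, 94.0]), (258, [479.0, 30.0, 97.0]), (262, [479.0, 30.0, 100.0]), (266, [479.0, 30.0, 103.0]), (270, [479.0, 29.0, 106.0]), (274, [479.0, 30.0, 110.0])]
300 [(234, [480.0, 30.0, 70.0]), (238, [479.0, 28.0, 70.0]), (242, [480.0, 30.0, 79.0]), (246, [480.0, 30.0, 84.0]), (250, [481.0, 30.0, 89.0]), (254, [481.0, 30.0, 93.0]), (258, [481.0, 29.0, 97.0]), (262, [480.0, 29.0, 99.0]), (266, [481.0, 29.0, 104.0]), (270, [481.0, 29.0, 107.0]), (274, [481.0, 29.0, 110.0])]
304 [(234, [482.0, 29.0, 70.0]), (238, [482.0, 28.0, 72.0]), (242, [482.0, 29.0, 80.0]), (246, [482.0, 29.0, 85.0]), (250, [482.0, 29.0, 90.0]), (254, [482.0, 29.0, 93.0]), (258, [482.0, 29.0, 96.0]), (262, [482.0, 29.0, 100.0]), (266, [482.0, 29.0, 104.0]), (270, [482.0, 28.0, 106.0]), (274, [482.0, 28.0, 109.0])]
334 [(234, [497.0, 24.0, 71.0]), (238, [496.0, 22.0, 71.0]), (242, [496.0, 24.0, 80.0]), (246, [495.0, 24.0, 84.0]), (250, [495.0, 25.0, 90.0]), (254, [495.0, 24.0, 93.0]), (258, [494.0, 25.0, 98.0]), (262, [494.0, 24.0, 100.0]), (266, [494.0, 24.0, 104.0]), (270, [493.0, 24.0, 107.0]), (274, [493.0, 24.0, 110.0])]
338 [(234, [499.0, 23.0, 71.0]), (238, [498.0, 21.0, 69.0]), (242, [498.0, 23.0, 80.0]), (246, [497.0, 24.0, 86.0]), (250, [497.0, 24.0, 89.0]), (254, [496.0, 24.0, 93.0]), (258, [496.0, 24.0, 97.0]), (262, [496.0, 24.0, 101.0]), (266, [495.0, 24.0, 104.0]), (270, [495.0, 24.0, 108.0]), (274, [495.0, 23.0, 109.0])]
342 [(234, [500.0, 22.0, 70.0]), (238, [500.0, 20.0, 70.0]), (242, [499.0, 18.0, 70.0]), (246, [499.0, 23.0, 86.0]), (250, [499.0, 23.0, 90.0]), (254, [498.0, 23.0, 93.0]), (258, [498.0, 24.0, 98.0]), (262, [497.0, 23.0, 100.0]), (266, [497.0, 24.0, 105.0]), (270, [497.0, 24.0, 108.0]), (274, [496.0, 24.0, 111.0])]
```

View pics/w5c.png

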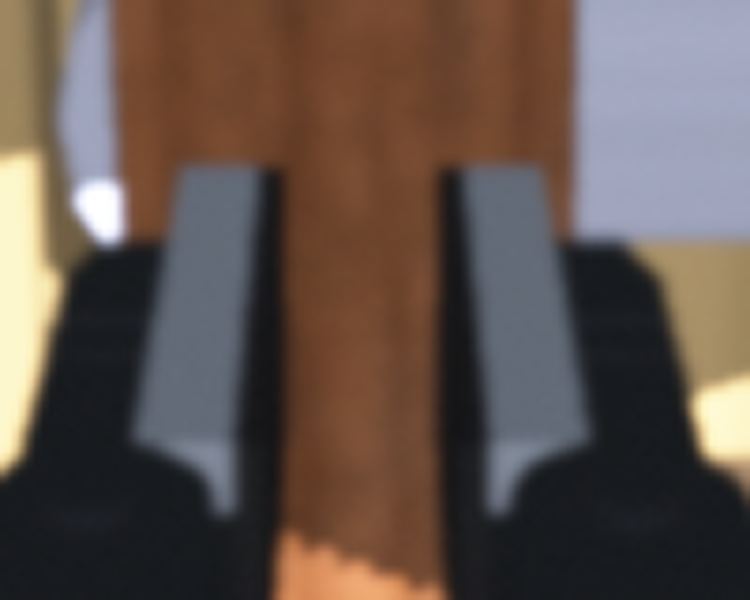

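The jaws closed above the block. The fingertips measure about z 79 while the reported TCP is 44.5, so the fingers end about 35 mm short of the stated TCP and the block is untouched. I'll open, go lower in small steps and check against the depth map.

```bash
python3 -m pendant '[0,0,0,0,52, 0,0,0,0,52, 0,0,0,0,52, 0,0,-8,0,52, 0,0,-10,0,52, 0,0,-6,0,52, 0,0,0,0,52]' 40
cat > tip.py <<'E'
from m import *
def tip(save=None):
    s=snap('wrist',save); P=depthpts(s); q=sensors.sense()
    print('tool',np.round(q['tool_pos'],1),np.round(q['tcp_rot'],1),'F',np.round(q['ft_force'],1),'gap',round(q['finger_gap'],1))
    f=s['frame'].astype(int)
    # grey-blue steel fingertip face
    return s,P,q
E
python3 - <<'E'
from tip import *
tip('w6.png')
E
```

```text
time: 5.93
tool_pos: [486.1, 17.4, 18.7]
tcp_rot: [177.9, -1.3, 70.5]
ft_force: [0.1, -0.8, -1.1]
finger_gap: 51.9
tool [486.1  17.4  19. ] [177.9  -1.3  70.5] F [ 0.1 -0.3  0.6] gap 52.0
```

View pics/w6.png

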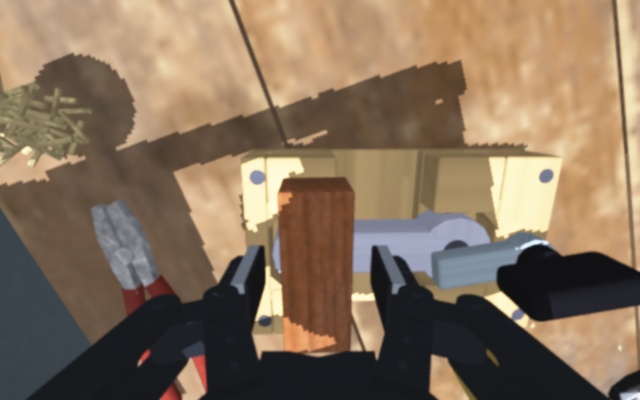

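The fingers straddle the block, with the tips at about (260,250) and (380,250). Next I check their height.

```bash
python3 - <<'E'
from tip import *
s,P,q=tip()
for u in (252,258,262,376,380,384):
  print(u,[(v,np.round(P[v,u],0).tolist()) for v in range(242,266,4)])
E
```

```text
tool [486.6  17.3  19.7] [177.9  -1.3  70.5] F [-0.  -0.1 -0.1] gap 51.8
252 [(242, [454.0, 32.0, 39.0]), (246, [460.0, 37.0, 59.0]), (250, [460.0, 37.0, 62.0]), (254, [461.0, 37.0, 67.0]), (258, [462.0, 36.0, 71.0]), (262, [462.0, 36.0, 75.0])]
258 [(242, [457.0, 31.0, 39.0]), (246, [462.0, 36.0, 58.0]), (250, [463.0, 36.0, 62.0]), (254, [463.0, 35.0, 66.0]), (258, [463.0, 34.0, 68.0]), (262, [463.0, 33.0, 70.0])]
262 [(242, [459.0, 30.0, 38.0]), (246, [464.0, 36.0, 58.0]), (250, [463.0, 34.0, 58.0]), (254, [463.0, 32.0, 58.0]), (258, [462.0, 30.0, 60.0]), (262, [462.0, 29.0, 61.0])]
376 [(242, [517.0, 10.0, 40.0]), (246, [514.0, 18.0, 61.0]), (250, [514.0, 18.0, 64.0]), (254, [513.0, 18.0, 68.0]), (258, [512.0, 16.0, 68.0]), (262, [512.0, 15.0, 69.0])]
380 [(242, [519.0, 10.0, 41.0]), (246, [516.0, 17.0, 60.0]), (250, [515.0, 17.0, 64.0]), (254, [514.0, 17.0, 67.0]), (258, [514.0, 18.0, 72.0]), (262, [513.0, 18.0, 75.0])]
384 [(242, [521.0, 9.0, 41.0]), (246, [518.0, 16.0, 60.0]), (250, [517.0, 17.0, 66.0]), (254, [516.0, 18.0, 70.0]), (258, [515.0, 17.0, 73.0]), (262, [514.0, 17.0, 76.0])]
```

```bash
python3 -m pendant '[-1,0,-6,0,52, 0,0,-5,0,52, 0,0,0,0,40, 0,0,0,0,25, 0,0,0,0,25, 0,0,0,0,25, 0,0,0,0,25]' 40
python3 - <<'E'
from tip import *
tip('w7.png')
E
```

```text
time: 6.62
tool_pos: [482.1, 19.0, 10.0]
tcp_rot: [178.4, -1.3, 70.6]
ft_force: [-0.1, 0.1, -0.1]
finger_gap: 31.6
tool [482.2  19.   10. ] [178.4  -1.3  70.6] F [-0.4  0.6 -0.6] gap 31.5
```

View pics/w7.png

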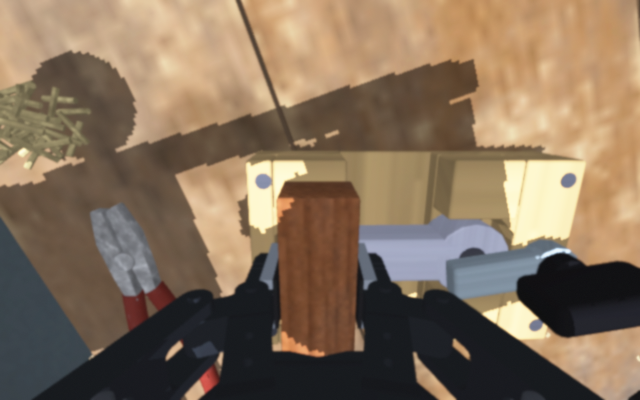

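Gripped at 31.5 mm. Lifting and carrying it to the bare bench near (500,140).

```bash
python3 -m pendant '[0,0,10,0,25, 0,0,20,0,25, 0,0,25,0,25, 3,15,15,0,25, 3,20,0,0,25, 3,20,0,0,25, 3,20,0,0,25, 3,20,0,0,25, 3,20,0,0,25, 0,6,0,0,25, 0,0,0,0,25, 0,0,0,0,25]' 40
python3 - <<'E'
from tip import *
s,P,q=tip('w8.png')
Z=P[...,2];m=(np.hypot(P[...,0]-q['tool_pos'][0],P[...,1]-q['tool_pos'][1])<120)&(Z<20);print(np.nanmedian(Z[m]))
X=P[...,0];Y=P[...,1]
m=(Z>95)&(Z<150)&(s['frame'][...,2]>s['frame'][...,0]+25);rect(P,m,'blk');print(np.nanpercentile(Z[m],[5,50,95]))
E
```

```text
time: 7.67
tool_pos: [502.3, 144.0, 90.9]
tcp_rot: [178.0, -1.4, 70.4]
ft_force: [-0.4, -0.5, 0.2]
finger_gap: 31.5
tool [502.3 143.8  90.9] [178.1  -1.4  70.4] F [ 1.1  0.3 -0.5] gap 31.8
0.8078944751849235
blk c [555.7 148.4] size [ 34.7 157.6] long axis deg -20.2 n 1329 z 135.7
[ 95.92011034 135.66595596 148.81416427]
```

View pics/w8.png

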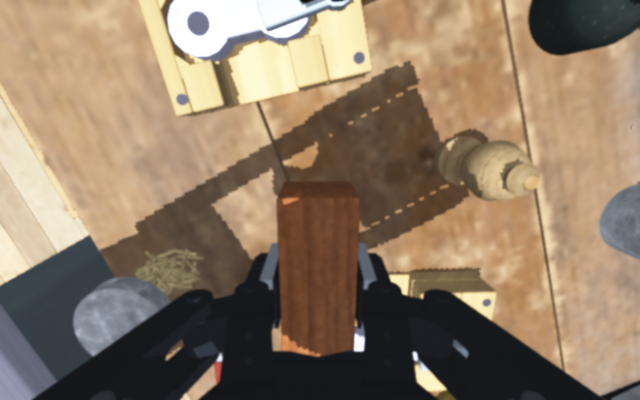

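```bash
python3 -m pendant '[0,0,-15,0,25, 0,0,-25,0,25, 0,0,-25,0,25, 0,0,-25,0,25, 0,0,-15,0,25, 0,0,-6,0,25, 0,0,0,0,25, 0,0,0,0,25]' 40
python3 - <<'E'
from tip import *
tip()
E
```

```text
time: 8.38
tool_pos: [503.5, 135.4, -21.2]
tcp_rot: [177.8, -1.4, 69.9]
ft_force: [-0.5, -0.7, -0.3]
finger_gap: 31.3
tool [503.8 135.5 -20.9] [177.8  -1.4  70. ] F [ 0.  -0.2 -0.7] gap 31.4
```

Now the last ~9 mm, slowly, watching the force.

```bash
python3 -m pendant '[0,0,-4,0,25, 0,0,-3,0,25, 0,0,-2,0,25, 0,0,0,0,25]' 40
python3 - <<'E'
from tip import *
tip('w9.png')
E
```

```text
time: 8.77
tool_pos: [507.5, 135.6, -26.3]
tcp_rot: [177.4, -1.6, 69.9]
ft_force: [-0.1, 0.0, -0.1]
finger_gap: 31.3
tool [507.8 135.7 -26.1] [177.4  -1.7  69.9] F [-0.5 -0.4 -0.7] gap 31.4
```

```bash
python3 -m pendant '[0,0,-3,0,25, 0,0,-3,0,25, 0,0,-1,0,25]' 40
python3 - <<'E'
from tip import *
tip('w9.png')
E
```

```text
time: 9.07
tool_pos: [509.0, 136.0, -30.4]
tcp_rot: [177.3, -1.7, 70.0]
ft_force: [-11.8, -3.0, 21.9]
finger_gap: 31.4
tool [508.9 136.  -30.3] [177.3  -1.7  70. ] F [-8.6 -1.9 17.5] gap 31.5
```

View pics/w9.png

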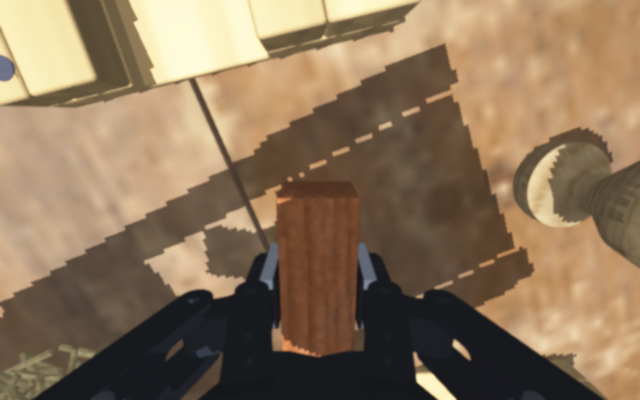

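Contact at 20 N, so the block is on the bench. Release, then rise.

```bash
python3 -m pendant '[0,0,1,0,36, 0,0,0,0,50, 0,0,0,0,55, 0,0,15,0,55, 0,0,25,0,55, 0,0,35,0,55, 0,0,35,0,55, 0,0,35,0,55, 0,0,35,0,55, 0,0,35,0,55, 0,0,30,0,55, 0,0,0,0,55]'
python3 - <<'E'
from tip import *
s,P,q=tip('w10.png')
X,Y,Z=P[...,0],P[...,1],P[...,2]
m=(Z>20)&(Z<40)&(np.hypot(X-507,Y-135)<60);rect(P,m,'blk')
print('bench',np.nanmedian(Z[(Z<10)]))
A=np.c_[P[m][:,:2],np.ones(m.sum())];print(np.linalg.lstsq(A,P[m][:,2],rcond=None)[0])
E
```

```text
time: 10.12
tool_pos: [501.0, 135.2, 220.6]
tcp_rot: [177.8, -1.4, 70.0]
ft_force: [1.3, 0.1, 0.7]
finger_gap: 55.1
tool [500.3 135.1 217.9] [178.   -1.3  70. ] F [ 1.7 -0.   0. ] gap 55.1
blk c [507.9 135.8] size [31.7 79.7] long axis deg 69.3 n 1825 z 30.7
bench 0.44136530794099826
[-9.46132588e-03 -8.90679963e-03  3.66259090e+01]
```

View pics/w10.png

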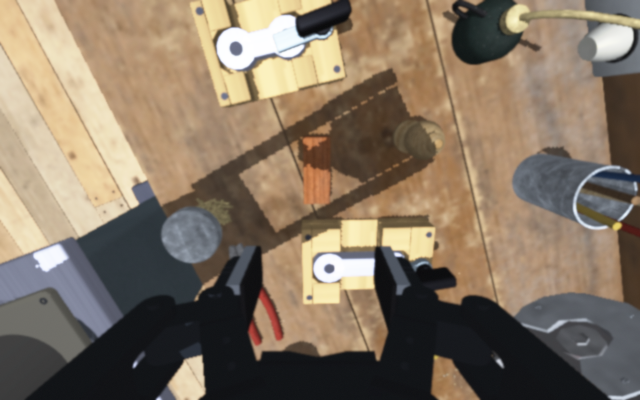

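The block lies flat at (508,136), its top at 30.7 mm, image (317,170). Next I turn the hand and go over the knob.

```bash
python3 -m pendant '[6,-13,0,-0.12,55, 6,-13,0,-0.12,55, 6,-13,-2,-0.12,55, 6,-13,-5,-0.12,55, 6,-13,-5,-0.12,55, 6,-13,-5,-0.12,55, 6,-13,-5,-0.12,55, 6,-13,-5,-0.12,55, 6,-13,-5,-0.12,55, 6,-13,0,-0.12,55, 6,-13,0,-0.12,55, 6,-13,0,-0.1,55]'
python3 -m pendant '[0,0,0,0,55,0,0,0,0,55]'
python3 - <<'E'
from tip import *
s,P,q=tip('w11.png')
X,Y,Z=P[...,0],P[...,1],P[...,2]
m=(Z>80)&(Z<97)&(np.hypot(X-590,Y+23)<45);rect(P,m,'knob')
print(q['joint_pos'])
E
```

```text
time: 11.17
tool_pos: [566.6, -24.5, 164.6]
tcp_rot: [178.2, -0.2, -14.4]
ft_force: [0.4, 0.4, -0.2]
finger_gap: 54.8
time: 11.33
tool_pos: [565.4, -26.6, 160.3]
tcp_rot: [178.1, 0.1, -14.7]
ft_force: [-0.5, 0.2, 0.1]
finger_gap: 55.1
tool [565.1 -26.6 160.1] [ 1.781e+02  1.000e-01 -1.470e+01] F [-1.1 -0.  -0.6] gap 54.7
knob c [590.  -23.1] size [14.  52.2] long axis deg -10.6 n 1082 z 88.8
[-6.55818595  4.02065982 93.21164099 -1.90534135 83.15688189 98.3886529 ]
```

View pics/w11.png

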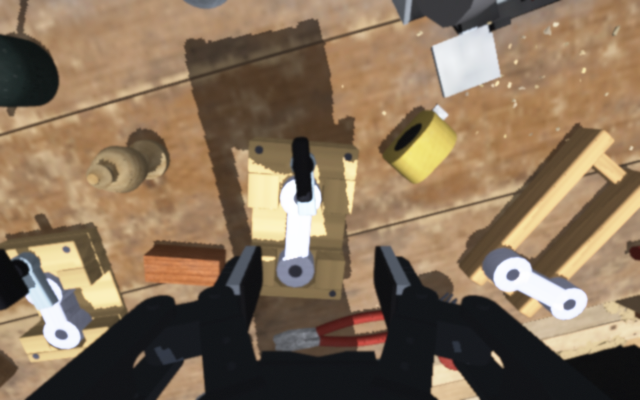

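```bash
python3 -m pendant '[6,1,-10,0.04,44, 7,1,-20,0.03,44, 7,1,-20,0,44, 5,1,-20,0,44, 0,0,-20,0,44, 0,0,-15,0,44, 0,0,0,0,44, 0,0,0,0,44]'
python3 - <<'E'
from tip import *
s,P,q=tip('w12.png')
X,Y,Z=P[...,0],P[...,1],P[...,2]
m=(Z>80)&(Z<97)&(np.hypot(X-590,Y+23)<45);rect(P,m,'knob')
E
```

```text
time: 12.05
tool_pos: [587.8, -15.4, 49.2]
tcp_rot: [178.2, 0.2, -9.0]
ft_force: [-0.1, -1.3, -0.2]
finger_gap: 44.0
tool [587.6 -15.4  49.1] [178.2   0.2  -9. ] F [-0.3 -0.1 -0.9] gap 44.4
knob c [593.1 -15.4] size [53.  55.1] long axis deg 36.9 n 3691 z 89.0
```

View pics/w12.png

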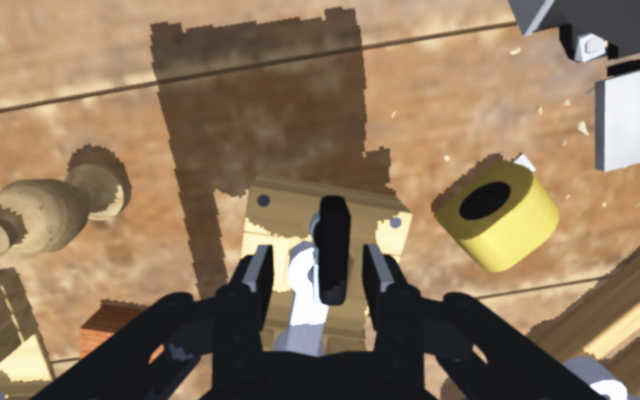

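```bash
python3 -m pendant '[2,-5,0,-0.02,44, 0,-3,0,0,44, 0,0,-8,0,44, 0,0,-10,0,44, 0,0,-6,0,44, 0,0,0,0,44]'
python3 - <<'E'
from tip import *
tip('w13.png')
E
```

```text
time: 12.6
tool_pos: [593.7, -24.4, 29.0]
tcp_rot: [178.2, -0.3, -10.1]
ft_force: [0.1, 1.1, -0.5]
finger_gap: 44.1
tool [593.7 -24.4  29.3] [178.2  -0.3 -10.1] F [-0.4  0.2  0.4] gap 44.1
```

View pics/w13.png

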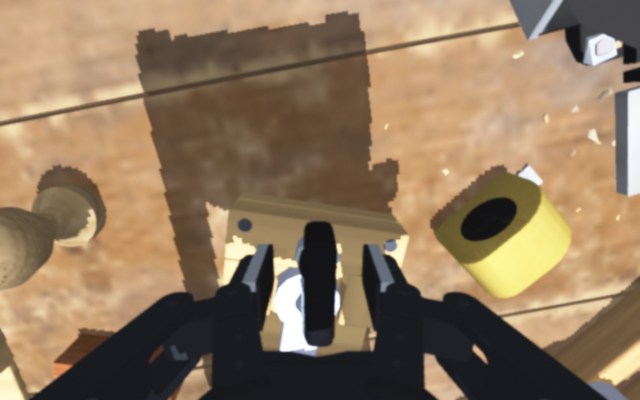

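The knob sits midway between the jaws. Small correction in x and z, then grip hard.

```bash
python3 -m pendant '[-4,1,-4,0,44, 0,0,0,0,25, 0,0,0,0,8, 0,0,0,0,5, 0,0,0,0,5]' 115
python3 - <<'E'
from tip import *
tip()
E
```

```text
time: 13.07
tool_pos: [589.2, -23.4, 25.3]
tcp_rot: [178.2, -0.3, -10.1]
ft_force: [-1.3, -0.7, -1.8]
finger_gap: 12.9
tool [589.2 -23.5  25.3] [178.2  -0.3 -10.1] F [-1.2 -1.4  0.7] gap 13.2
```

```bash
python3 -m pendant '[0,0,0,0.08,5, 0,0,0,0.1,5, 0,0,0,0.1,5, 0,0,0,0.1,5]' 115
python3 - <<'E'
from tip import *
s,P,q=tip(); print(q['wrist_torque'])
E
```

```text
time: 13.45
tool_pos: [589.6, -23.4, 25.3]
tcp_rot: [178.2, -0.3, 12.2]
ft_force: [-0.4, -1.6, -1.6]
finger_gap: 12.8
tool [589.5 -23.4  25.3] [178.2  -0.3  12.7] F [-1.  -1.5 -0.5] gap 13.0
[ 0.17762414 -0.08051472  0.0515285 ]
```

```bash
python3 -m pendant '[0,0,0,0.11,5, 0,0,0,0.11,5, 0,0,0,0.11,5, 0,0,0,0.11,5]' 115
python3 - <<'E'
from tip import *
s,P,q=tip('w14.png'); print(q['wrist_torque'])
E
```

```text
time: 13.83
tool_pos: [589.8, -23.2, 24.9]
tcp_rot: [178.3, -0.4, 38.1]
ft_force: [2.9, -2.3, -8.8]
finger_gap: 12.8
tool [589.7 -23.2  24.5] [178.3  -0.4  38.6] F [ 4.4 -1.4 -8.4] gap 13.5
[ 0.21570049 -0.67987954  0.03231671]
```

View pics/w14.png

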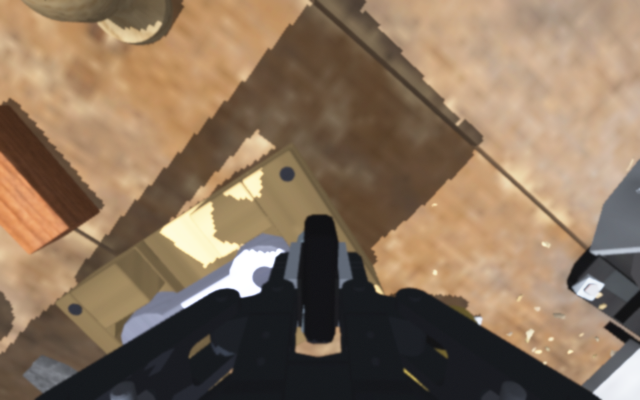

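The wing turns with the hand. It's now about 58° from the mould axis. A bit further.

```bash
python3 -m pendant '[0,0,0,0.11,5, 0,0,0,0.11,5, 0,0,0,0.11,5, 0,0,0,0.06,5, 0,0,0,0,5]' 115
python3 - <<'E'
from tip import *
s,P,q=tip(); print(q['wrist_torque'])
E
```

```text
time: 14.3
tool_pos: [590.1, -22.9, 24.1]
tcp_rot: [178.3, -0.5, 60.6]
ft_force: [0.4, -1.2, -1.0]
finger_gap: 12.9
tool [590.1 -22.9  24.1] [178.3  -0.5  60.5] F [ 1.3 -0.5 -0.7] gap 12.9
[0.22247775 0.0952779  0.03963713]
```

```bash
python3 -m pendant '[0,0,0,0,25, 0,0,0,0,40, 0,0,0,0,44, 0,0,15,0,44, 0,0,30,0,44, 0,0,35,0,60, 0,0,35,0,60, 0,0,35,0,60, 0,0,15,-0.1,60, 0,0,0,-0.12,60, 0,0,0,-0.12,60, 0,0,0,-0.12,60]'
python3 -m pendant '[-5,2,0,-0.12,60, -6,2,0,-0.12,60, -6,2,0,-0.12,60, -6,2,0,-0.12,60, -6,2,0,-0.12,60, -6,2,0,-0.12,60, -5,2,0,-0.12,60, 0,0,0,-0.05,60, 0,0,0,0,60, 0,0,0,0,60]'
python3 - <<'E'
from tip import *
s,P,q=tip('w15.png')
E
```

```text
time: 15.35
tool_pos: [587.0, -21.5, 198.7]
tcp_rot: [178.5, -0.7, 31.9]
ft_force: [0.7, -0.9, 0.0]
finger_gap: 60.0
time: 16.18
tool_pos: [546.7, -5.8, 203.1]
tcp_rot: [178.4, -1.1, -21.8]
ft_force: [0.3, 0.5, 0.4]
finger_gap: 59.8
tool [546.8  -5.8 203.1] [178.4  -1.1 -21.7] F [-0.3  0.1  0.1] gap 59.8
```

View pics/w15.png

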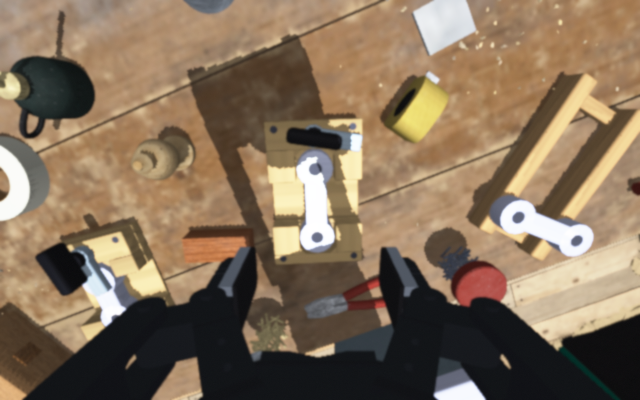

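The bar is swung clear: the knob at (315,137) lies across the mould. The long bracket shows its bosses at (314,168) and (317,236). The rack and old bracket are at (519,217)–(575,240). I'll measure them all.

```bash
python3 - <<'E'
from tip import *
for cam in ['wrist','top']:
    s,P=(lambda s:(s,depthpts(s)))(snap(cam)); X,Y,Z=P[...,0],P[...,1],P[...,2]
    f=s['frame'].astype(int)
    hsv=cv2.cvtColor(s['frame'],cv2.COLOR_BGR2HSV)
    sat=hsv[...,1]
    if cam=='wrist':
        m=(Z>80)&(Z<97)&(np.hypot(X-590,Y+23)<45);rect(P,m,'knob')
        m=comp((Z>34)&(Z<46)&(sat<75)&(np.hypot(X-518,Y-1)<75),P,s,[518,1],'');r=rect(P,m,'long bracket')
    m=comp((Z>50)&(Z<64)&(np.hypot(X-395,Y+265)<140)&(sat<75),P,s,[390,-250],'');r=rect(P,m,cam+' old bracket')
    m=(Z>26)&(Z<39)&(np.hypot(X-420,Y+265)<170)&(sat>60)&(Y<-160)
    n,l,st,c=cv2.connectedComponentsWithStats(m.astype(np.uint8))
    for i in range(1,n):
        if st[i,4]>60: rect(P,l==i,cam+' rail px'+str(c[i].round()))
E
```

```text
knob c [590.1 -23. ] size [14.  51.7] long axis deg 60.0 n 851 z 87.5
long bracket c [517.6   3.1] size [ 38.6 122.2] long axis deg -20.2 n 2670 z 40.5
wrist old bracket c [ 396.7 -230.1] size [ 40.2 121.2] long axis deg 46.8 n 2638 z 56.7
wrist rail px[549. 135.] c [ 483.9 -262.2] size [ 22.2 161.5] long axis deg -49.1 n 2671 z 32.4
wrist rail px[601. 166.] c [ 428.9 -320.4] size [ 23.2 146.5] long axis deg -48.8 n 2288 z 32.3
wrist rail px[487. 224.] c [ 415.7 -183. ] size [19.7 29.2] long axis deg -45.5 n 243 z 32.2
wrist rail px[540. 250.] c [ 353.9 -233.7] size [20.5 25.1] long axis deg -49.6 n 320 z 32.3
top old bracket c [ 397.3 -231. ] size [ 38.3 116.3] long axis deg 46.3 n 250 z 55.8
top rail px[405. 220.] c [ 489.3 -270.5] size [ 20.  140.9] long axis deg -48.5 n 189 z 31.3
top rail px[421. 236.] c [ 433.2 -325.5] size [ 20.9 130.3] long axis deg -49.6 n 178 z 31.5
```

Everything agrees. Rack centre (441.4,-273.8), rails along -49°, rack x axis at 41°. The old bracket is at rack y ≈ +62. Long bracket at about (518,2), yaw -20°. Placing target: rack y ≈ -35, which is world (464,-300), yaw 41°. Going down over the web.

```bash
python3 -m pendant '[-6,2,-15,0.02,60, -8,2,-20,0,60, -8,2,-25,0,60, -6,1,-25,0,60, 0,0,-25,0,60, 0,0,-25,0,60, 0,0,-15,0,60, 0,0,0,0,60, 0,0,0,0,60]'
python3 - <<'E'
from tip import *
s,P,q=tip('w16.png')
E
```

```text
time: 17.08
tool_pos: [518.9, 0.5, 49.7]
tcp_rot: [178.5, -1.4, -20.1]
ft_force: [0.2, 0.2, 0.4]
finger_gap: 59.9
tool [5.189e+02 5.000e-01 4.980e+01] [178.5  -1.4 -20.1] F [-0.2  0.1 -0.2] gap 60.0
```

View pics/w16.png

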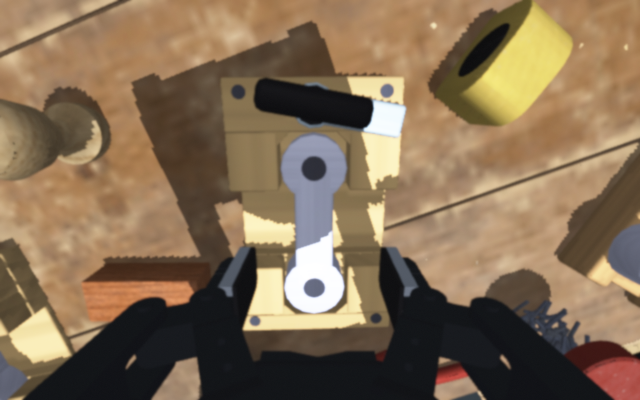

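```bash
python3 - <<'E'
from tip import *
s,P,q=tip()
h=plane(s,[(313.5,168),(314,288)],39);print(h.round(1),h.mean(0)); d=h[0]-h[1];print(np.hypot(*d[:2]),np.degrees(np.arctan2(d[1],d[0])))
for u in (238,244,250,392,398,404):
  print(u,[(v,np.round(P[v,u],0).tolist()) for v in range(244,262,4)])
E
```

```text
tool [5.197e+02 4.000e-01 5.070e+01] [178.5  -1.5 -20.1] F [ 0.  -0.2 -0.2] gap 59.9
[[555.9 -11.1  39. ]
 [479.5  16.8  39. ]] [517.70527935   2.86171449  39.        ]
81.36256697688613 -20.053966580633585
238 [(244, [515.0, 65.0, 2.0]), (248, [511.0, 67.0, 1.0]), (252, [541.0, 31.0, 95.0]), (256, [541.0, 31.0, 99.0]), (260, [541.0, 30.0, 103.0])]
244 [(244, [513.0, 62.0, 0.0]), (248, [541.0, 29.0, 92.0]), (252, [541.0, 28.0, 96.0]), (256, [540.0, 28.0, 99.0]), (260, [540.0, 28.0, 103.0])]
250 [(244, [513.0, 55.0, 7.0]), (248, [540.0, 27.0, 91.0]), (252, [540.0, 26.0, 96.0]), (256, [538.0, 26.0, 97.0]), (260, [537.0, 27.0, 97.0])]
392 [(244, [472.0, -46.0, 0.0]), (248, [nan, nan, nan]), (252, [518.0, -34.0, 98.0]), (256, [518.0, -33.0, 102.0]), (260, [518.0, -32.0, 104.0])]
398 [(244, [471.0, -50.0, 2.0]), (248, [467.0, -49.0, 1.0]), (252, [517.0, -36.0, 97.0]), (256, [517.0, -35.0, 102.0]), (260, [517.0, -34.0, 105.0])]
404 [(244, [469.0, -55.0, 2.0]), (248, [465.0, -54.0, 0.0]), (252, [462.0, -53.0, 1.0]), (256, [459.0, -52.0, 1.0]), (260, [512.0, -38.0, 97.0])]
```

```bash
python3 -m pendant '[-1,1,-15,0,60, 0,1,-20,0,60, 0,0,-20,0,60, 0,0,-10,0,60, 0,0,-3,0,60, 0,0,0,0,60]'
python3 - <<'E'
from tip import *
s,P,q=tip('w17.png')
E
```

```text
time: 17.68
tool_pos: [528.8, 1.7, -7.9]
tcp_rot: [178.8, -2.6, -20.0]
ft_force: [-0.3, -0.0, -0.3]
finger_gap: 59.8
tool [529.2   1.6  -7.3] [178.8  -2.6 -20. ] F [0.1 0.6 1. ] gap 60.2
```

View pics/w17.png

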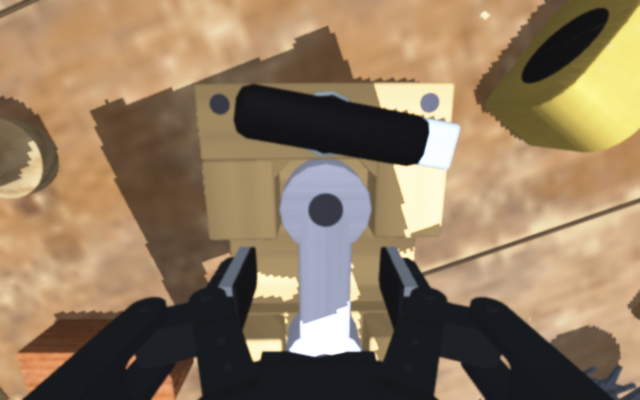

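The hand drifted +10 mm in x during the descent. I'll correct it before going deeper.

```bash
python3 -m pendant '[-6,0,2,0,60, -6,0,1,0,60, -1,0,0,0,60, 0,0,0,0,60]'
python3 - <<'E'
from tip import *
s,P,q=tip()
print(q['joint_pos'])
E
```

```text
time: 18.07
tool_pos: [517.9, 1.3, 0.2]
tcp_rot: [178.9, -2.9, -20.0]
ft_force: [-0.9, 0.5, -0.2]
finger_gap: 60.2
tool [5.181e+02 1.400e+00 3.000e-01] [178.9  -2.9 -20. ] F [0.5 0.6 0.2] gap 60.1
[ -4.10052783   3.83631626 111.33044389  -2.09160849  62.33525413
 106.87259848]
```

```bash
python3 -m pendant '[-1,0,-7,0,60, -2,0,-7,0,60, -2,0,-6,0,60, -1,0,-3,0,60, 0,0,0,0,60]'
python3 - <<'E'
from tip import *
s,P,q=tip('w18.png')
h=plane(s,[(320,200)],39)
E
```

```text
time: 18.53
tool_pos: [511.8, 1.3, -24.7]
tcp_rot: [178.9, -3.0, -20.0]
ft_force: [0.2, 0.1, 0.7]
finger_gap: 59.8
tool [511.7   1.3 -24.6] [178.9  -3.  -20. ] F [ 0.1 -0.1 -0.4] gap 59.8
```

View pics/w18.png

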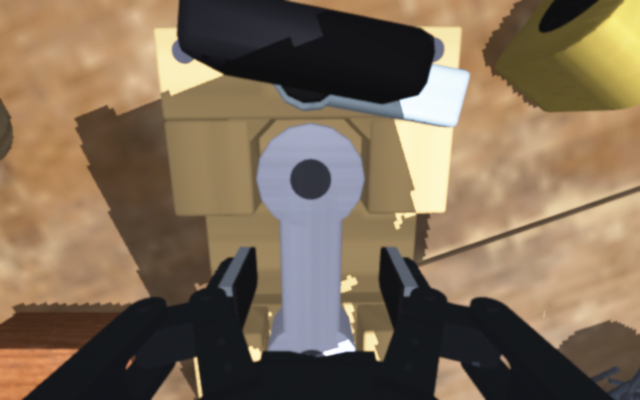

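```bash
python3 -m pendant '[4,-1,0,0,60, 4,-1,0,0,60, 0,0,0,0,60, 0,0,0,0,40, 0,0,0,0,20, 0,0,0,0,15, 0,0,0,0,15]' 80
python3 - <<'E'
from tip import *
s,P,q=tip('w19.png')
E
```

```text
time: 19.17
tool_pos: [522.0, -0.8, -23.7]
tcp_rot: [179.0, -3.0, -20.0]
ft_force: [-0.2, -0.5, -1.9]
finger_gap: 22.7
tool [522.   -0.8 -23.8] [179.   -3.1 -20. ] F [-0.1  0.9  2.6] gap 22.9
```

View pics/w19.png

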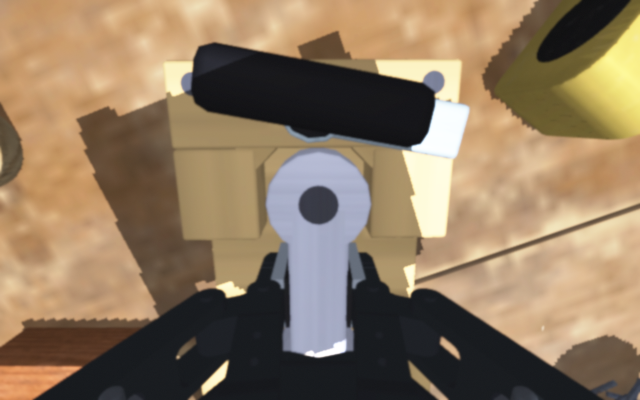

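The web is held (gap 22.8). Lifting straight up, gently.

```bash
python3 -m pendant '[0,0,4,0,15, 0,0,6,0,15, 0,0,10,0,15, 0,0,15,0,15, 0,0,20,0,15, 0,0,25,0,15, 0,0,25,0,15, 0,0,25,0,15, 0,0,15,0,15, 0,0,0,0,15]' 80
python3 - <<'E'
from tip import *
s,P,q=tip('w20.png')
E
```

```text
time: 20.05
tool_pos: [517.0, -1.0, 130.9]
tcp_rot: [178.8, -2.8, -20.0]
ft_force: [0.6, -0.4, -1.8]
finger_gap: 23.3
tool [516.8  -1.  129.6] [178.8  -2.8 -20. ] F [ 0.7 -0.7 -1.4] gap 22.8
```

View pics/w20.png

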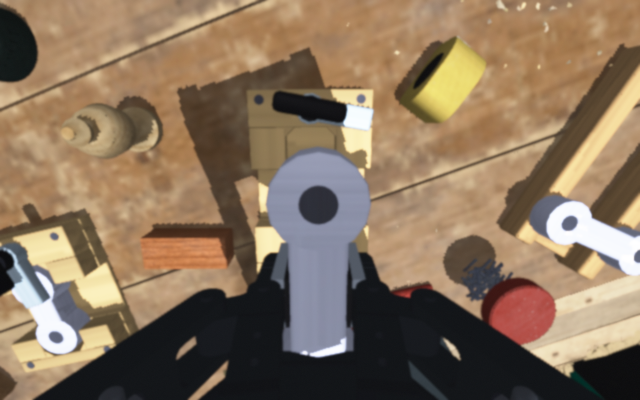

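Lifted clear. Carrying it to above the rack, turning by +61°.

```bash
python3 -m pendant '[-2,-12,0,0.05,15, -4,-24,0,0.09,15, -4,-26,0,0.1,15, -4,-26,0,0.1,15, -4,-26,0,0.1,15, -4,-26,0,0.1,15, -4,-26,0,0.1,15, -4,-26,0,0.1,15, -4,-26,0,0.1,15, -4,-26,0,0.1,15, -4,-24,0,0.09,15, -3,-12,0,0.04,15]' 80
python3 -m pendant '[0,0,0,0,15, 0,0,0,0,15]'
python3 - <<'E'
from tip import *
s,P,q=tip('w21.png')
E
```

```text
time: 21.1
tool_pos: [457.4, -285.8, 112.6]
tcp_rot: [179.7, -2.0, 44.6]
ft_force: [0.6, -0.1, -1.2]
finger_gap: 23.1
time: 21.27
tool_pos: [454.4, -287.7, 109.2]
tcp_rot: [-180.0, -1.9, 44.4]
ft_force: [0.0, 0.8, -2.4]
finger_gap: 23.3
tool [ 454.3 -287.3  109. ] [-180.    -1.9   44.4] F [-1.4 -0.8 -2.3] gap 22.7
```

View pics/w21.png

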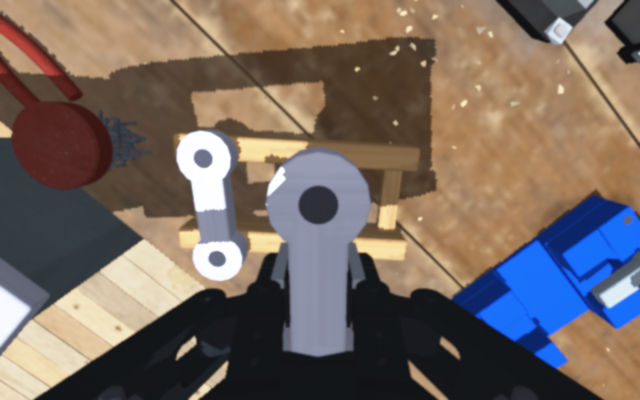

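```bash
cat > rk.py <<'E'
from tip import *
c=np.array([441.4,-273.8]); ux=np.array([np.cos(np.radians(41.1)),np.sin(np.radians(41.1))]); uy=np.array([-ux[1],ux[0]])
def loc(p): d=np.array(p)[...,:2]-c; return np.stack([d@ux,d@uy],-1)
def run(hole,save=None):
    s,P,q=tip(save); X,Y,Z=P[...,0],P[...,1],P[...,2]
    sat=cv2.cvtColor(s['frame'],cv2.COLOR_BGR2HSV)[...,1]
    L=loc(P)
    m=comp((Z>50)&(Z<64)&(np.hypot(X-397,Y+230)<75)&(sat<75),P,s,[397,-230],'');r=rect(P,m,'old');print(' rack frame',loc(r[0]))
    for sg in (1,-1):
        m=(Z>28)&(Z<37)&(abs(L[...,0]-40*sg)<16)&(abs(L[...,1])<110)
        p=L[m]; 
        if m.sum()>50: print('rail',sg,m.sum(),'x mid',np.round(np.percentile(p[:,0],[2,50,98]),1),'slope',np.polyfit(p[:,1],p[:,0],1),'y',np.percentile(p[:,1],[.5,99.5]))
    t=np.array(hole); v,u=int(t[1]),int(t[0])
    w=Z[v-18:v+18,u-18:u+18]; zt=np.nanmax(np.where((w>0),w,np.nan)); zt=np.nanmedian(w[w>np.nanmedian(w)-4]); b=plane(s,[t],zt)[0]
    print('top z near hole',zt,'hole world',b,'rack frame',loc(b))
    yaw=np.radians(q['tcp_rot'][2]); a=np.array([np.cos(yaw),np.sin(yaw)])
    ctr=b[:2]-40*a; print('bracket centre',ctr,'rack frame',loc(ctr),'tool in rack',loc(q['tool_pos']),'yaw err deg',q['tcp_rot'][2]-41.1)
    print('target (x0,y-35) shift world', (c-35*uy)-ctr)
E
python3 - <<'E'
from rk import *
run((317.5,205))
E
```

```text
tool [ 454.8 -286.8  109.4] [-180.    -1.9   44.4] F [ 1.3  0.5 -2.1] gap 23.5
old c [ 396.6 -230.4] size [ 39.6 119.7] long axis deg 46.9 n 5878 z 56.6
 rack frame [-5.24262823 62.16945203]
rail 1 3764 x mid [30.2 41.9 49.3] slope [1.19286320e-02 4.13444235e+01] y [-98.88391575  97.67732474]
rail -1 2167 x mid [-48.9 -38.  -30.4] slope [ 1.86068803e-03 -3.84522132e+01] y [-98.68929651  97.88151371]
top z near hole 172.92339504192677 hole world [ 480.98855006 -262.25213502  172.92339504] rack frame [ 37.42376265 -17.32248452]
bracket centre [ 452.43379168 -290.26330733] rack frame [ -2.50790922 -19.65948724] tool in rack [  1.53982199 -18.54638865] yaw err deg 3.3494171970926416
target (x0,y-35) shift world [11.97434192 -9.9114114 ]
```

```bash
python3 -m pendant '[4,-3,0,-0.03,15, 4,-3,-5,-0.03,15, 2,-3,-12,0,15, 0,-1,-15,0,15, 0,0,-15,0,15, 0,0,-15,0,15, 0,0,-10,0,15, 0,0,-4,0,15, 0,0,0,0,15, 0,0,0,0,15]' 80
python3 - <<'E'
from rk import *
run((317.5,205),'w22.png')
E
```

```text
time: 22.2
tool_pos: [466.6, -287.0, 25.8]
tcp_rot: [-179.8, -1.9, 41.4]
ft_force: [-0.4, 0.4, -1.6]
finger_gap: 23.0
tool [ 466.7 -287.    26. ] [-179.8   -1.9   41.4] F [ 0.5 -0.4 -2.5] gap 23.2
old c [ 407.4 -220.5] size [40.4 90.7] long axis deg 48.7 n 8974 z 56.6
 rack frame [ 9.3946073  62.48762952]
rail 1 6155 x mid [30.4 41.3 49.5] slope [1.19058537e-02 4.10951246e+01] y [-98.87757237  96.68169384]
rail -1 469 x mid [-48.4 -38.2 -30.1] slope [ -0.13515959 -26.1258895 ] y [27.0264287  99.09223693]
top z near hole 89.75884809643561 hole world [ 494.67935052 -263.59020115   89.7588481 ] rack frame [ 46.86103715 -27.33079549]
bracket centre [ 464.65186128 -290.01651171] rack frame [  6.86141809 -27.5053676 ] tool in rack [ 10.33967699 -26.58688715] yaw err deg 0.25005692242326205
target (x0,y-35) shift world [ -0.24372768 -10.15820702]
```

View pics/w22.png

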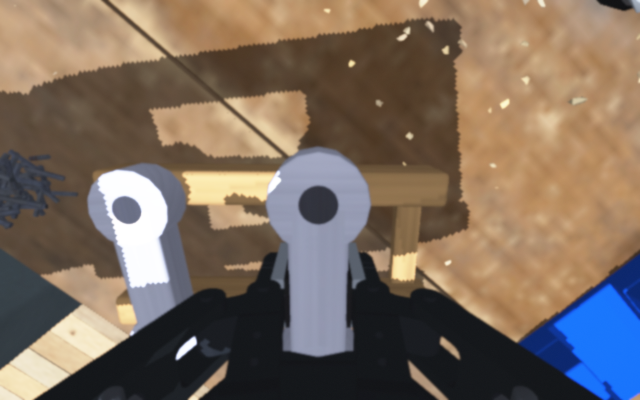

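```bash
python3 -m pendant '[0,-5,0,0,15, 0,-5,-4,0,15, 0,-1,-7,0,15, 0,0,-7,0,15, 0,0,-4,0,15, 0,0,0,0,15, 0,0,0,0,15]' 80
python3 - <<'E'
from rk import *
run((317.5,205),'w23.png')
E
```

```text
time: 22.83
tool_pos: [468.8, -301.7, 5.1]
tcp_rot: [179.8, -2.0, 41.3]
ft_force: [-0.0, -0.7, -2.3]
finger_gap: 22.9
tool [ 468.7 -301.6    5. ] [179.9  -2.   41.3] F [-1.2 -0.2 -2.4] gap 22.9
old c [ 403.1 -224.1] size [ 41.2 101. ] long axis deg 47.3 n 13631 z 56.5
 rack frame [ 3.84791997 62.60011114]
rail 1 8793 x mid [30.4 41.1 49.4] slope [3.89365496e-03 4.07945177e+01] y [-98.83001006  57.81445905]
rail -1 484 x mid [-48.9 -33.6 -25.7] slope [ -0.14600992 -25.2383844 ] y [-21.85895934  99.2085536 ]
top z near hole 69.08649716156981 hole world [ 496.55475874 -278.08326478   69.08649716] rack frame [ 38.74689486 -39.48508463]
bracket centre [ 466.51554993 -304.49625276] rack frame [ -1.2527977  -39.64191317] tool in rack [  2.28590359 -38.86543568] yaw err deg 0.2246409217663512
target (x0,y-35) shift world [-2.10741633  4.32153403]
```

View pics/w23.png

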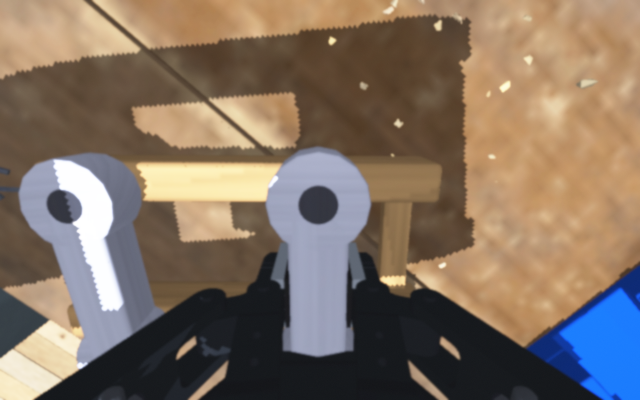

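Bracket is centred (rack x -1, y -40), square to 0.2°, about 13 mm above the rails. Lowering slowly.

```bash
python3 -m pendant '[0,0,-4,0,15, 0,0,-4,0,15, 0,0,-2,0,15, 0,0,0,0,15]' 80
python3 - <<'E'
from rk import *
run((317.5,205))
E
```

```text
time: 23.22
tool_pos: [468.9, -301.5, -5.6]
tcp_rot: [179.8, -2.0, 41.3]
ft_force: [0.4, 0.8, -2.2]
finger_gap: 22.9
tool [ 468.9 -301.5   -5.5] [179.8  -2.   41.3] F [-0.3  0.4 -1.7] gap 23.0
old c [ 404.4 -223. ] size [40.4 97.6] long axis deg 47.1 n 15168 z 56.5
 rack frame [ 5.55749622 62.63043325]
rail 1 10240 x mid [30.2 41.  49.4] slope [5.57760348e-03 4.07337053e+01] y [-98.81314015  57.38753636]
rail -1 413 x mid [-48.9 -40.3 -25.4] slope [-1.32365331e-02 -3.74720439e+01] y [-54.91875487  99.1280494 ]
top z near hole 58.43587506826238 hole world [ 496.68028179 -277.84469348   58.43587507] rack frame [ 38.9983153  -39.38782177]
bracket centre [ 466.64969486 -304.2674838 ] rack frame [ -1.00132394 -39.55770481] tool in rack [  2.55234983 -38.97307568] yaw err deg 0.2433402628412793
target (x0,y-35) shift world [-2.24156125  4.09276507]
```

```bash
python3 -m pendant '[0,0,-2,0,15, 0,0,-1,0,15]' 80
python3 - <<'E'
from rk import *
tip('w24.png')
E
```

```text
time: 23.43
tool_pos: [469.3, -301.9, -7.6]
tcp_rot: [179.8, -2.0, 41.4]
ft_force: [-7.6, 2.3, 10.8]
finger_gap: 22.9
tool [ 469.3 -301.9   -7.4] [179.8  -2.   41.4] F [-3.4  2.9  6.4] gap 23.1
```

```bash
python3 -m pendant '[0,0,-2,0,15, 0,0,0,0,15]' 40
python3 - <<'E'
from rk import *
tip('w24.png')
E
```

```text
time: 23.65
tool_pos: [469.6, -302.3, -7.1]
tcp_rot: [179.8, -2.0, 41.4]
ft_force: [0.5, 0.2, -1.8]
finger_gap: 23.0
tool [ 469.8 -302.5   -7.1] [179.7  -2.   41.4] F [ 1.3 -0.2 -1.3] gap 23.0
```

View pics/w24.png

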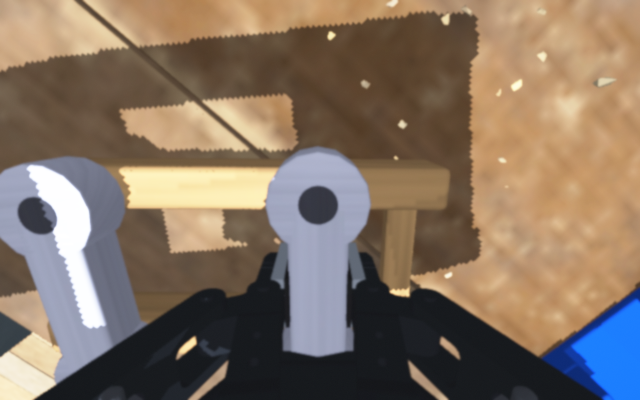

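Within about 1 mm of the rails and centred on the far rail. Press down lightly and release in the same call.

```bash
python3 -m pendant '[0,0,-2,0,15, 0,0,-2,0,15, 0,0,-1,0,30, 0,0,0,0,38, 0,0,0,0,38]' 40
python3 - <<'E'
from rk import *
tip('w25.png')
E
```

```text
time: 24.12
tool_pos: [471.1, -303.7, -7.7]
tcp_rot: [179.6, -2.0, 41.4]
ft_force: [-0.3, 1.3, 0.0]
finger_gap: 38.0
tool [ 471.  -303.6   -7.9] [179.6  -2.   41.4] F [ 0.4 -1.2  0.3] gap 37.9
```

View pics/w25.png

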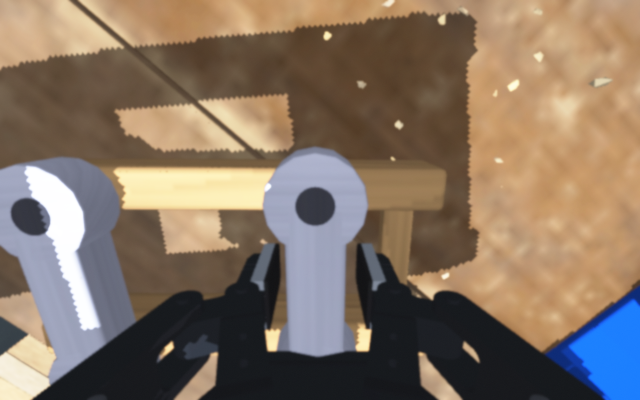

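Released; the fingers are clear on both sides. Rising straight up.

```bash
python3 -m pendant '[0,0,6,0,40, 0,0,10,0,40, 0,0,15,0,40, 0,0,25,0,40, 0,0,30,0,40, 0,0,30,0,40, 0,0,30,0,40, 0,0,30,0,40, 10,10,15,0,40, 15,10,0,0,40, 0,0,0,0,40, 0,0,0,0,40]'
python3 - <<'E'
from rk import *
s,P,q=tip('w26.png'); X,Y,Z=P[...,0],P[...,1],P[...,2]
sat=cv2.cvtColor(s['frame'],cv2.COLOR_BGR2HSV)[...,1]
m=(Z>50)&(Z<64)&(sat<75)&(np.hypot(X-435,Y+265)<140)
n,l,st,cc=cv2.connectedComponentsWithStats(m.astype(np.uint8))
for i in range(1,n):
    if st[i,4]>200:
        r=rect(P,l==i,'br px'+str(cc[i].round()));print(loc(r[0])); p=P[l==i];print(np.linalg.lstsq(np.c_[p[:,:2]-p[:,:2].mean(0),np.ones(len(p))],p[:,2],rcond=None)[0])
snap('top','t26.png')
E
```

```text
time: 25.17
tool_pos: [494.0, -281.2, 200.8]
tcp_rot: [179.4, -2.1, 41.3]
ft_force: [0.2, -0.3, -0.1]
finger_gap: 40.0
tool [ 493.9 -281.1  200.5] [179.4  -2.1  41.3] F [-0.1  0.3  0.2] gap 39.7
br px[316. 212.] c [ 468.  -305.6] size [ 39.2 119.3] long axis deg 41.2 n 2887 z 56.6
[ -0.87047083 -41.46833655]
[-2.40661133e-03  1.02244514e-03  5.65326223e+01]
br px[220. 216.] c [ 396.7 -230. ] size [ 39.5 119.2] long axis deg 46.9 n 2996 z 56.6
[-4.89954045 62.41130789]
[-2.40614798e-02  2.00900440e-02  5.64089129e+01]
```

View pics/w26.png

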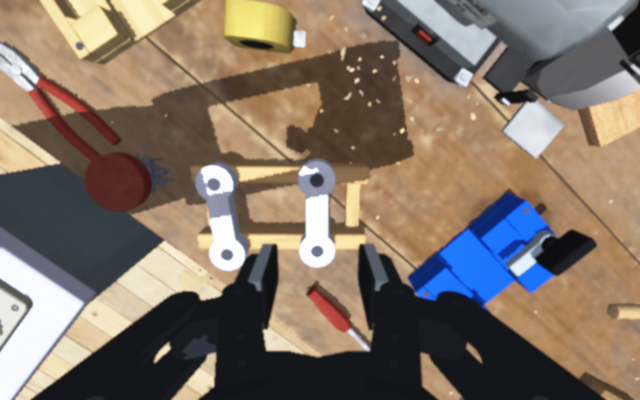

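View pics/t26.png

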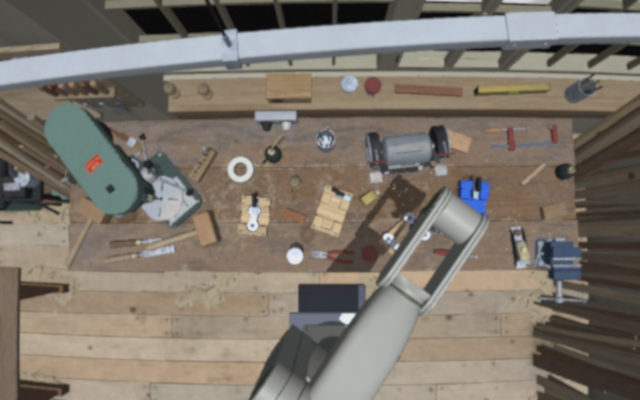

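Both brackets lie square on the rack. The new one is at image (316,212): rack x -0.9, y -41.5, 0.1° off square, top 56.6 mm. The old one hasn't moved. The top view shows the block on the bench at (293,215) and the long mould empty and open. Handing in.

```bash
python3 -c "
from bench import job
print(job.hand_in())"
```

```text
the job is handed in; nothing more can be done
None
```

The long bracket is out of its mould and lying squarely across both rails of the cooling rack. I handed the job in at about 25 s on the robot's clock; no verdict was reported.

**What I did:** I laid the block on the bare bench at about (508, 136). I turned the long clamp to about 80° (1.4 rad), then lifted the bracket out and lowered it onto the rack until it touched before letting go.

**Last checks:**
- **Long bracket:** it sits at rack x ≈ -0.9 mm, y ≈ -41 mm and is square to about 0.1°. Its top is level at 56.6 mm (56 expected).
- **Old bracket:** it has not moved within measurement (about 0.3 mm). The two brackets' centres are about 104 mm apart along the rails.
- **Block:** it is flat, with its top at 30.7 mm, and clear of the mould and rack.
- **Not measured at the end:** I didn't re-measure the short clamp, the jars, the pliers, the finial or the tape measure. They looked unchanged in the last pictures.

**What disagreed:**
- **Fingertips:** they measured about 35–39 mm higher than the reported TCP. The first grasp closed on air just above the block, without touching it. I set every height after that from the camera depth.
- **Drift:** the hand drifted sideways by up to 10 mm and tilted by up to 3° during moves. I corrected the sideways drift before each grasp and before the final placing; the tilt could not be corrected.

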